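Refill the layering rack in reverse order

TASK

Move the three jars and the bottle from the white stock rack to the empty beech rack so that they stand there in the reverse order: the one nearest the green end of the white rack goes into the place farthest from the green end of the beech rack, the next one into the place beside it, and so on. Put one in each place, standing upright and flat on the floor of its place, and never tip one over on the way.

Things in the scene. Friction and masses are not known exactly. Their poses are not given: they have to be found in the camera images.
- stock_rack: The white stock rack, full at the start (white plastic), 64 mm wide (x), 266 mm long, fixed. Four places in a row: centres at x 0, y -90, -30, +30, +90 mm. Each is a 56 x 56 mm floor 8 mm above the worktop, between 4 mm ribs with tops at 13 mm. A green end block (16 mm high) caps its +y end, beside the place at y +90. Origin: on the worktop under the middle of the four places.
- beech_rack: The beech rack, empty at the start (light wood), 64 mm wide (x), 266 mm long, fixed. Four places in a row: centres at x 0, y -90, -30, +30, +90 mm. Each is a 56 x 56 mm floor 8 mm above the worktop, between 4 mm ribs with tops at 13 mm. A green end block (16 mm high) caps its +y end, beside the place at y +90. Origin: on the worktop under the middle of the four places.
- pink_jar: White round jar with a pink lid, 39 mm across, 44 mm high, about 70 g; the lid is fixed. It starts upright in one of the four places of the white stock rack, axes parallel to the rack's. Origin: centre of its underside; z up along its axis. Sides are straight up to 40 mm. Grip it from above across its sides.
- ochre_jar: White round jar with an ochre (orange-brown) lid, 39 mm across, 38 mm high, about 70 g; the lid is fixed. It starts upright in one of the four places of the white stock rack, axes parallel to the rack's. Origin: centre of its underside; z up along its axis. Sides are straight up to 34 mm. Grip it from above across its sides.
- square_jar: White square jar with a red dot on its lid, 36 x 36 mm, 40 mm high, about 70 g; the lid is fixed. It starts upright in one of the four places of the white stock rack, axes parallel to the rack's. Origin: centre of its underside; z up along its axis. Solid to grip up to 30 mm above its underside; flats face along the rack's x and y. Grip it from above across its sides.
- bottle: Small cream-coloured bottle with a white cap and a blue band, 39 mm across, 86 mm high, about 110 g. It starts upright in one of the four places of the white stock rack, axes parallel to the rack's. Origin: centre of its underside; z up along its axis. Its body is straight from the foot to about 50 mm. Grip it from above across its sides.
- tag_pink: Pink label block, 9 x 30 mm, 14 mm high, fixed on the -x long side of the white rack at the place where the pink-lidded jar starts; it stays there as the record of where the pink-lidded jar stood. Origin: under its centre, 37 mm from the place's centre along the rack's -x.
- tag_ochre: Ochre label block, 9 x 30 mm, 14 mm high, fixed on the -x long side of the white rack at the place where the ochre-lidded jar starts; it stays there as the record of where the ochre-lidded jar stood. Origin: under its centre, 37 mm from the place's centre along the rack's -x.
- tag_square: Red label block, 9 x 30 mm, 14 mm high, fixed on the -x long side of the white rack at the place where the square jar with the red dot starts; it stays there as the record of where the square jar with the red dot stood. Origin: under its centre, 37 mm from the place's centre along the rack's -x.
- tag_bottle: Blue label block, 9 x 30 mm, 14 mm high, fixed on the -x long side of the white rack at the place where the bottle starts; it stays there as the record of where the bottle stood. Origin: under its centre, 37 mm from the place's centre along the rack's -x.
Things that resemble listed ones, but are neither listed nor needed, are in the scene too. Leave any turquoise look-alike of the ochre_jar alone.

How it is judged:
By the outcome, as a careful person would: the job done as asked, in the order asked, and still so for the second after the job is handed in, with the robot touching nothing.
It also fails if it takes over 93 s, if anything falls off the work surface, if the arm or the gripper's body presses on something with over 40 N, if the wrist force passes 120 N, or if a joint passes its speed limit or range.

ROBOT

A 6-joint arm with a two-finger parallel gripper is mounted at the origin on a cart in front of the work surface, level with it; the furniture and walls round the work are solid. World frame = base frame: x ahead of the robot, y to its left, z up, the work surface at z = 0. Lengths are in m, angles in rad, forces in N, time in s.
With the tool pointing down it reaches from about 0.325 to 0.9 m from the base axis. Payload 6.1 kg.
Tool frame: the origin (TCP) lies on the centre line of the jaws, within the pads' length; the fingertips stand 25 mm ahead of it and the grasp point (between the pads) lies 6 mm ahead of it; z points along the fingers, y is the line along which they close (so a half turn about z gives the same grasp; the last joint's range is limited). The gripper opens to 87 mm and grips with 3 to 60 N. Pads are 19 mm wide; open, the fingers measure 117 mm over their backs; the gripper's body (75 mm by 190 mm) begins 51 mm behind the grasp point.
Start: joints at [-1.414, 0.22, 1.526, -0, 1.395, -0.126], TCP at [0.174, -0.6, 0.248] pointing down, gripper open.
Joint ranges: [-2.98, 2.98], [-0.91, 2.08], [0.09, 2.57], [-1.24, 4.39], [0.2, 2.65], [-2.68, 2.68]. Speed limits (rad/s): [2.57, 2.57, 3.01, 3.14, 3.14, 3.14].

INTERFACE

Orientations are given as a rotation vector (axis times angle).
In Python, from station import env gives the robot as it stands.
- The arm moves only by the shell command python3 -m pendant 'ROWS' [OPENING]. ROWS is JSON, a list of rows, each a list of 4 numbers: the shift along the tool's x, y, z in cm, then the turn about the tool's z in rad. In form: [[tx, ty, tz, twist], ...]. A call has 1 to 8 rows; each row is the pose to reach, as a shift and turn from the pose commanded when the call began, along the tool's axes at that moment; what a row does not reach only later rows make up. A row lasts 1/8 s, in which the tool goes at most 62.5 mm and 10.7 degrees, less where a joint would pass 70% of its speed; a pose out of reach is approached as far as the arm can. A call with a gripper value outside its range is refused whole. OPENING is the finger opening in cm, from 0 to 8.7, set as the call begins (- or left out, the last holds). The fingers move at their own pace and stop on an object; the grip force is fixed at half the most. Time passes only in rows, so rows that repeat a pose let the fingers close. It gives the time, the measured TCP pose, the force, the opening and the grip force at its end, in the units of the state.
- env.state(): the state, without advancing time (a new reading comes with each control period).
- env.read_camera(name): name is "scene" or "top" or "wrist"; returns a dict with "color" (480x640x3 uint8, red, green, blue), "camera_matrix" (3x3 intrinsics, pixels), "rvec" (rotation vector, rad) and "tvec" (3), from world to camera coordinates, as OpenCV has them; the wrist camera has in their place "hand_eye" (4x4, takes a point from camera to tool coordinates, whose origin is the TCP and whose axes are the flange's). Camera axes: x right, y down, z forward; pixel columns grow to the right and rows downward; lengths in m; the calibration is good to about 2 mm. A picture is of the moment at which its call begins: read the wrist's pose just before it. There is no depth.
- env.close_job(): hands the job in; it is judged then, once.
The state is a dict: "time_s": time; "qpos": joint angles; "qvel": joint speeds; "effort": joint torques, N m; "ee_pos": TCP position; "ee_rot": TCP orientation; "contact_force": force on the tool from outside, world axes, zero at the start; "ft_torque": the same for the moment, N m; "gripper_width": opening from 0.0 (shut) to 1.0 (fully open); "finger_force": force on a finger pad.
Only numpy, scipy, OpenCV 4.12 (cv2) and the standard library are available. Lean on these libraries where they do the work, as an engineer would, in place of code of your own. Each camera call takes 0.05 s, during which the arm holds its last target. There are 200 camera calls.

## Working session

There is one attempt and no reset: what is moved stays moved. The work goes in short steps, Python scripts to look and compute and a shell command to move; the robot and the scene stay as the last step left them, time stands still between calls to the robot, and variables do not carry over. Pictures are saved under pics/ and viewed, at most 14 in all, crops included, and the job is handed in when it is done.

```bash
ls; mkdir -p pics
python3 - <<'E'
from station import env
import cv2
for n in ("top","scene"):
    r=env.read_camera(n); cv2.imwrite(f"pics/{n}0.png",r["color"][:,:,::-1]); print(n,r["camera_matrix"],r["rvec"],r["tvec"])
s=env.state(); print(s["time_s"],s["ee_pos"],s["ee_rot"])
E
```

```text
pics
top [[519.86409312   0.         315.87635343]
 [  0.         519.86409312 236.67596767]
 [  0.           0.           1.        ]] [ 2.17638699 -2.19717808  0.07793665] [0.19412117 0.59719448 0.83505222]
scene [[575.41451194   0.         317.78507586]
 [  0.         575.41451194 233.37690945]
 [  0.           0.           1.        ]] [ 1.26257479 -2.378888    0.83782972] [0.4750163  0.31623206 0.63212239]
0.1 [ 0.17429444 -0.5996583   0.24654531] [-3.10849810e+00 -4.42434094e-01  6.71633339e-05]
```

View pics/top0.png

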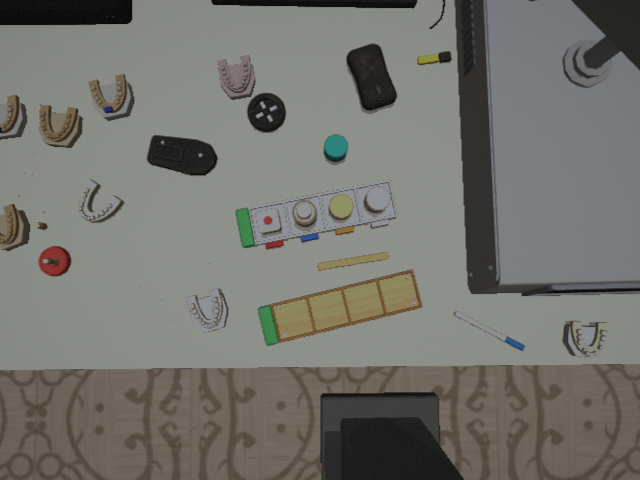

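View pics/scene0.png

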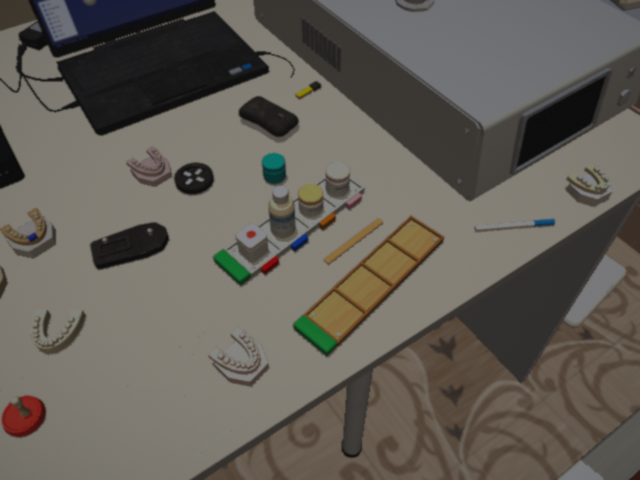

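The row from the green end is square jar (top view 268,221), bottle (304,212), ochre (341,206), pink (376,198). The turquoise look-alike is at (336,147), off the rack. The beech rack's green end is at (268,324) and its far place at (400,293). Next I'll measure both rack poses in the two views.

```bash
cat > h.py <<'E'
import numpy as np, cv2
from station import env
def ray(r,px,z):
    R,_=cv2.Rodrigues(np.array(r["rvec"])); t=np.array(r["tvec"])
    d=R.T@np.linalg.inv(r["camera_matrix"])@np.array([px[0],px[1],1.]); c=-R.T@t
    return (c+d*(z-c[2])/d[2])
def blobs(img,lo,hi,amin=25):
    m=cv2.inRange(cv2.cvtColor(img,cv2.COLOR_RGB2HSV),np.array(lo),np.array(hi))
    n,l,s,c=cv2.connectedComponentsWithStats(m)
    return [(c[i].round(1).tolist(),int(s[i,4]),s[i,:4].tolist()) for i in range(1,n) if s[i,4]>=amin]
E
python3 - <<'E'
from h import *
for n in ("top","scene"):
    r=env.read_camera(n); im=r["color"]
    print(n,"cam",ray(r,(0,0),0)*0+(-cv2.Rodrigues(r["rvec"])[0].T@r["tvec"]))
    for k,lo,hi,z in (("green",(45,120,50),(75,255,255),.016),("red",(0,170,90),(5,255,255),.014),("blue",(105,150,80),(125,255,255),.014),("ochre",(8,170,120),(19,255,255),.014),("turq",(80,120,60),(95,255,255),.038),("wood",(10,50,100),(28,190,255),.008)):
        for b in blobs(im,lo,hi): print(k,b,ray(r,b[0],z)[:2].round(4))
im=env.read_camera("top")["color"]
a=cv2.resize(im[170:350,225:435],None,fx=3.3,fy=3.3,interpolation=cv2.INTER_CUBIC); cv2.imwrite("pics/crop.png",a[:,:,::-1])
E
```

```text
top cam [0.53953844 0.19015514 0.87428586]
green ([244.8, 227.4], 438, [236, 209, 18, 38]) [0.6159 0.306 ]
green ([268.0, 324.9], 453, [259, 306, 19, 39]) [0.4554 0.2681]
red ([274.0, 244.0], 76, [266, 241, 17, 7]) [0.588  0.2579]
red ([55.2, 260.6], 163, [40, 247, 27, 28]) [0.5639 0.6195]
blue ([107.6, 108.8], 25, [105, 107, 7, 5]) [0.819  0.5377]
blue ([309.2, 237.0], 83, [301, 234, 17, 8]) [0.599  0.1995]
blue ([515.9, 344.0], 36, [509, 340, 14, 9]) [ 0.4204 -0.1372]
turq ([335.7, 146.0], 423, [325, 135, 23, 24]) [0.7459 0.1547]
wood ([107.9, 92.5], 393, [89, 74, 36, 36]) [0.8493 0.5401]
wood ([9.9, 109.8], 157, [0, 95, 16, 36]) [0.8207 0.7059]
wood ([55.7, 121.7], 413, [40, 105, 36, 34]) [0.7995 0.6276]
wood ([51.4, 140.1], 29, [47, 138, 12, 6]) [0.7678 0.6341]
wood ([340.3, 206.3], 91, [329, 194, 24, 24]) [0.6506 0.147 ]
wood ([8.6, 221.2], 238, [0, 204, 16, 37]) [0.6307 0.7021]
wood ([16.8, 234.6], 33, [11, 222, 10, 24]) [0.6081 0.6877]
wood ([344.5, 229.6], 93, [336, 226, 18, 8]) [0.6113 0.1404]
wood ([352.8, 260.6], 512, [318, 252, 71, 19]) [0.5594 0.1273]
wood ([346.0, 305.5
[... 2916 characters left out ...]
.3316 0.3543]
wood ([606.8, 417.6], 79, [598, 412, 20, 13]) [0.1636 0.0397]
wood ([502.6, 422.1], 141, [490, 417, 24, 11]) [0.2304 0.1482]
wood ([529.7, 432.6], 650, [508, 419, 44, 31]) [0.2031 0.1307]
wood ([486.6, 447.0], 647, [468, 433, 47, 35]) [0.2196 0.1854]
wood ([427.9, 441.9], 34, [425, 437, 7, 11]) [0.2628 0.2385]
wood ([556.0, 454.9], 283, [548, 441, 20, 29]) [0.1677 0.125 ]
wood ([255.4, 465.5], 700, [237, 445, 35, 35]) [0.3537 0.4214]
wood ([516.1, 467.9], 1046, [488, 453, 60, 27]) [0.1833 0.1742]
wood ([471.0, 474.0], 64, [462, 463, 16, 17]) [0.2074 0.2218]
wood ([564.3, 467.7], 34, [559, 462, 12, 12]) [0.1525 0.1283]
wood ([455.8, 472.3], 49, [453, 466, 9, 14]) [0.2185 0.2349]
```

View pics/crop.png

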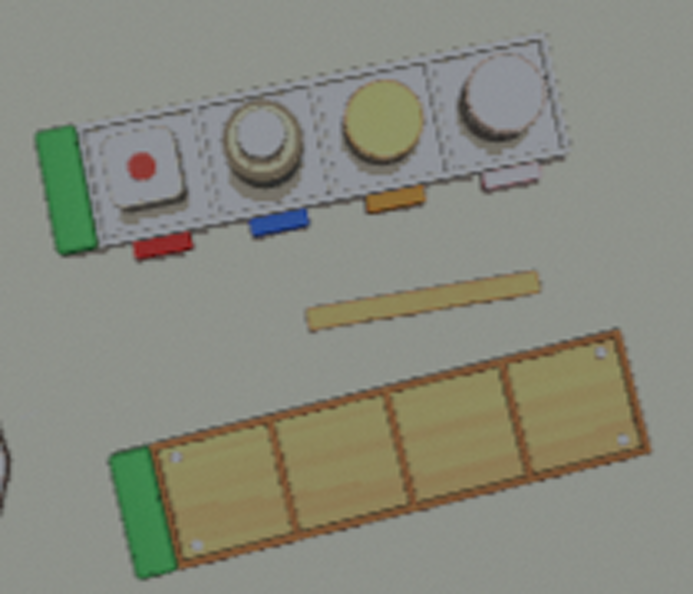

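```bash
python3 -m pendant '[[28,-33.5,-2,-1.48],[28,-33.5,-2,-1.48],[28,-33.5,-2,-1.48],[28,-33.5,-2,-1.48],[28,-33.5,-2,-1.48],[28,-33.5,-2,-1.48],[28,-33.5,-2,-1.48],[28,-33.5,-2,-1.48]]' 8.7
cat >> h.py <<'E'
from scipy.spatial.transform import Rotation as Ro
def to(x,y,z,yaw):
    "shift (cm) and twist for TCP to world x,y,z with tool y along yaw"
    s=env.state(); R=Ro.from_rotvec(s["ee_rot"]).as_matrix(); d=R.T@(np.array([x,y,z])-s["ee_pos"])*100
    cur=np.arctan2(R[1,1],R[0,1]); w=-(yaw-cur); w=(w+np.pi)%(2*np.pi)-np.pi
    print("shift",d.round(2),"twist",round(w,3),"tool z",R[:,2].round(3),"yaw",round(cur,4))
E
python3 - <<'E'
from h import *
to(.47,.15,.30,.21)
E
```

```text
time_s: 1.25
ee_pos: [0.3513, -0.1965, 0.268]
ee_rot: [1.982, 2.436, 0.002]
contact_force: [-0.1, -0.5, 0.5]
gripper_width: 0.999
finger_force: 0.0
shift [31.51 18.68 -3.17] twist -0.005 tool z [ 0.002  0.    -1.   ] yaw 0.205
```

```bash
python3 -m pendant '[[31.5,18.7,-3,0],[31.5,18.7,-3,0],[31.5,18.7,-3,0],[31.5,18.7,-3,0],[31.5,18.7,-3,0],[31.5,18.7,-3,0],[31.5,18.7,-3,0],[31.5,18.7,-3,0]]'
python3 - <<'E'
from h import *
s=env.state(); r=env.read_camera("wrist"); cv2.imwrite("pics/w1.png",r["color"][:,:,::-1]); print(r["camera_matrix"],np.round(r["hand_eye"],4),s["ee_pos"],s["qvel"].__abs__().max() if hasattr(s["qvel"],"max") else s["qvel"])
E
```

```text
time_s: 2.25
ee_pos: [0.4729, 0.1445, 0.2972]
ee_rot: [-1.997, -2.425, 0.002]
contact_force: [-0.3, -0.7, -0.2]
gripper_width: 0.997
finger_force: 0.0
[[408.08838503   0.         325.78882136]
 [  0.         408.08838503 249.26239192]
 [  0.           0.           1.        ]] [[-1.000e-03 -9.634e-01 -2.679e-01  7.440e-02]
 [ 1.000e+00 -1.000e-03 -0.000e+00 -8.000e-04]
 [-3.000e-04 -2.679e-01  9.634e-01 -1.367e-01]
 [ 0.000e+00  0.000e+00  0.000e+00  1.000e+00]] [0.47290894 0.14448601 0.2971684 ] 0.028047140687401134
```

View pics/w1.png

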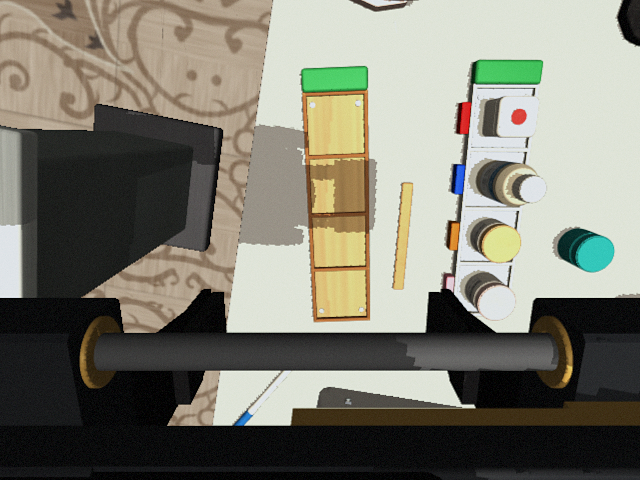

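The wrist view shows the green ends at (335,78) and (508,71), the tags at (464,118), (459,179) and (453,236), and the beech rack in full. I'll fit both racks from all three cameras.

```bash
cat >> h.py <<'E'
def wrist():
    s=env.state(); r=env.read_camera("wrist"); T=np.eye(4); T[:3,:3]=Ro.from_rotvec(s["ee_rot"]).as_matrix(); T[:3,3]=s["ee_pos"]
    M=np.linalg.inv(T@r["hand_eye"]); r["rvec"]=cv2.Rodrigues(M[:3,:3])[0]; r["tvec"]=M[:3,3]; return r
def fit(loc,wp):
    loc=np.array(loc);wp=np.array(wp); a=loc-loc.mean(0); b=wp-wp.mean(0)
    th=np.arctan2((a[:,0]*b[:,1]-a[:,1]*b[:,0]).sum(),(a*b).sum())
    R=np.array([[np.cos(th),-np.sin(th)],[np.sin(th),np.cos(th)]]); o=wp.mean(0)-R@loc.mean(0)
    return o,th,((wp-o-loc@R.T)*1000).round(1).tolist()
E
python3 - <<'E'
from h import *
for n in ("top","scene","wrist"):
    r=wrist() if n=="wrist" else env.read_camera(n); im=r["color"]
    hsv=cv2.cvtColor(im,cv2.COLOR_RGB2HSV)
    L=[];W=[];G=[]
    for k,lo,hi,z,rng in (("green",(45,120,50),(75,255,255),.016,None),("red",(0,170,80),(6,255,255),.014,(-.037,.09)),("blue",(105,150,80),(125,255,255),.014,(-.037,.03)),("ochre",(8,170,120),(19,255,255),.014,(-.037,-.03))):
        for b in blobs(im,lo,hi,15):
            p=ray(r,b[0],z)[:2]
            if k=="green" and b[1]>300: G.append(p)
            elif rng and np.hypot(*(p-np.array([.6,.2-(.03-rng[1])])))<.03: L.append(rng);W.append(p)
    G.sort(key=lambda p:-p[0]); L.append((0,.133));W.append(G[0])
    print(n,"stock",fit(L,W))
    # beech: wood blob outline near (.485,.145)
    m=cv2.inRange(hsv,np.array((5,60,40)),np.array((28,255,255))); m=cv2.morphologyEx(m,cv2.MORPH_CLOSE,np.ones((3,3)))
    cs=cv2.findContours(m,cv2.RETR_EXTERNAL,cv2.CHAIN_APPROX_NONE)[0]
    for c in cs:
        if cv2.contourArea(c)<3000: continue
        w=np.array([ray(r,p,.013)[:2] for p in c[:,0]]).astype(np.float32)
        (cx,cy),sz,an=cv2.minAreaRect(w)
        if abs(cx-.485)>.03 or abs(cy-.145)>.03: continue
        print(n,"beech rect",round(cx,4),round(cy,4),np.round(sz,4),round(np.radians(an),3),"green",G[-1].round(4),"yaw g",round(np.arctan2(-(G[-1][0]-cx),G[-1][1]-cy),4))
to(.62,.26,.15,.196)
E
```

```text
top stock (array([0.64091718, 0.17623091]), np.float64(0.18759508543309814), [[0.2, 0.2], [0.1, 0.7], [-0.3, -0.9]])
scene stock (array([0.64222365, 0.18026527]), np.float64(0.20535125029108744), [[0.8, 0.5], [-0.1, 0.4], [-0.1, -0.6], [-0.6, -0.3]])
scene beech rect 0.4851 0.143 [0.0683 0.2469] 0.232 green [0.4532 0.272 ] yaw g 0.2419
wrist stock (array([0.6411899 , 0.17860392]), np.float64(0.19014861431054464), [[0.2, 0.2], [0.1, 0.7], [-0.0, 0.3], [-0.3, -1.2]])
wrist beech rect 0.4855 0.1419 [0.0639 0.2428] 0.23 green [0.4556 0.2701] yaw g 0.2296
shift [ 8.68 16.63 14.75] twist -0.006 tool z [ 0. -0. -1.] yaw 0.1901
```

Stock rack origin is (0.6414, 0.1785) with yaw 0.192, and the beech rack is at (0.4853, 0.142) with yaw 0.231. Sizes check out: the wood measures 64 x 243 mm against 64 x 244 expected, and the tag residuals are about 1 mm or less. I'll start with the square jar.

```bash
cat >> h.py <<'E'
RK={"s":((.6414,.1785),.192),"b":((.4853,.142),.231)}
def at(k,y,z):
    (ox,oy),a=RK[k]; to(ox-np.sin(a)*y,oy+np.cos(a)*y,z,a)
E
python3 -m pendant '[[9,16.7,14.7,0],[9,16.7,14.7,0],[9,16.7,14.7,0],[9,16.7,14.7,0],[9,16.7,14.7,0],[9,16.7,14.7,0]]'
python3 -c "
from h import *
at('s',.09,.041)"
```

```text
time_s: 3.2
ee_pos: [0.6201, 0.2637, 0.1509]
ee_rot: [2.0, 2.423, -0.001]
contact_force: [-0.2, -0.1, 0.9]
gripper_width: 0.999
finger_force: 0.0
shift [ 0.23  0.47 10.99] twist -0.001 tool z [-0. -0. -1.] yaw 0.1909
```

```bash
python3 -m pendant '[[0.2,0.5,0,0],[0.2,0.5,4,0],[0.2,0.5,8,0],[0.2,0.5,10,0],[0.2,0.5,10.9,0],[0.2,0.5,10.9,0]]'
python3 -c "
from h import *
at('s',.09,.041)
r=wrist(); cv2.imwrite('pics/w2.png',r['color'][:,:,::-1])"
```

```text
time_s: 3.95
ee_pos: [0.6252, 0.2678, 0.0426]
ee_rot: [1.998, 2.423, 0.002]
contact_force: [0.3, 0.2, 0.2]
gripper_width: 1.004
finger_force: 0.0
shift [-0.07 -0.11  0.16] twist -0.0 tool z [ 0.001  0.    -1.   ] yaw 0.1919
```

View pics/w2.png

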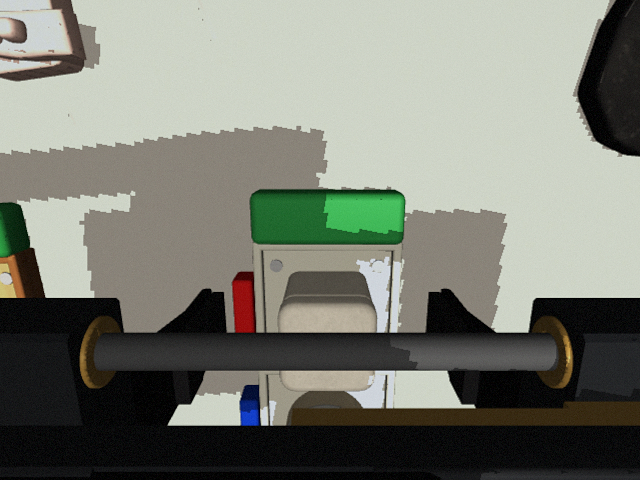

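The jar sits centred between the open fingers (about 328,340), clear of the red tag (243,300). Closing now.

```bash
python3 -m pendant '[[0,0,0.1,0],[0,0,0.1,0],[0,0,0.1,0],[0,0,0.1,0],[0,0,0.1,0],[0,0,0.1,0],[0,0,0.1,0],[0,0,0.1,0]]' 2.5
python3 -c "
from h import *
at('b',-.09,.06)"
```

```text
time_s: 5.0
ee_pos: [0.6245, 0.2677, 0.0405]
ee_rot: [-1.998, -2.424, 0.0]
contact_force: [0.5, 0.2, -0.7]
gripper_width: 0.402
finger_force: 30.0
shift [-18.67 -15.72  -1.95] twist -0.039 tool z [-0.  0. -1.] yaw 0.192
```

```bash
python3 -m pendant '[[0,0,-4,0],[0,0,-9,0],[0,-2,-11,0],[-5,-6,-11,-0.02],[-10,-10,-11,-0.04],[-15,-14,-11,-0.04],[-18.7,-15.7,-11,-0.04],[-18.7,-15.7,-11,-0.04]]'
python3 -c "
from h import *
at('b',-.09,.0425)"
```

```text
time_s: 6.0
ee_pos: [0.5054, 0.0517, 0.1507]
ee_rot: [1.954, 2.46, -0.001]
contact_force: [0.8, -0.2, -0.5]
gripper_width: 0.397
finger_force: 30.0
shift [ 0.25  0.12 10.82] twist -0.003 tool z [ 0.    -0.001 -1.   ] yaw 0.2281
```

```bash
python3 -m pendant '[[0.2,0.1,0,0],[0.2,0.1,4,0],[0.2,0.1,8,0],[0.2,0.1,10,0],[0.2,0.1,10.6,0],[0.2,0.1,10.8,0],[0.2,0.1,10.9,0],[0.2,0.1,10.9,0]]'
python3 -c "
from h import *
at('b',-.09,.0415)"
```

```text
time_s: 7.0
ee_pos: [0.5074, 0.0564, 0.0424]
ee_rot: [1.948, 2.463, 0.002]
contact_force: [-0.2, -0.3, -0.8]
gripper_width: 0.399
finger_force: 30.0
shift [-0.16 -0.19  0.09] twist 0.001 tool z [ 0.002 -0.    -1.   ] yaw 0.2321
```

```bash
python3 -m pendant '[[-0.1,-0.1,0.05,0],[-0.1,-0.1,0.1,0],[-0.1,-0.1,0.1,0]]'
python3 -m pendant '[[0,0,0,0],[0,0,0,0],[0,0,0,0],[0,0,0,0],[0,0,-3,0],[0,0,-8,0],[0,0,-12,0],[0,0,-12,0]]' 8.7
python3 -c "
from h import *
at('s',.03,.054)"
```

```text
time_s: 7.38
ee_pos: [0.5059, 0.0551, 0.0406]
ee_rot: [1.95, 2.463, 0.0]
contact_force: [0.1, -0.5, -0.2]
gripper_width: 0.404
finger_force: 30.0
time_s: 8.38
ee_pos: [0.5086, 0.0551, 0.1646]
ee_rot: [1.945, 2.459, 0.007]
contact_force: [-0.6, -0.4, -0.5]
gripper_width: 0.996
finger_force: 0.0
shift [11.98 15.79 11.16] twist 0.04 tool z [ 0.008 -0.    -1.   ] yaw 0.2321
```

```bash
python3 -m pendant '[[4,5,0,0],[8,10,0,0.02],[11,14,0,0.04],[12,15.8,0,0.04],[12,15.8,0,0.04],[12,15.8,0,0.04]]'
python3 -c "
from h import *
at('s',.03,.054)
r=env.read_camera('top'); cv2.imwrite('pics/t3.png',r['color'][:,:,::-1])"
```

```text
time_s: 9.12
ee_pos: [0.6309, 0.2075, 0.1591]
ee_rot: [-1.998, -2.423, 0.004]
contact_force: [-0.1, -0.3, -0.3]
gripper_width: 1.004
finger_force: 0.0
shift [-0.04  0.51 10.51] twist -0.0 tool z [-0.003 -0.001 -1.   ] yaw 0.1918
```

View pics/t3.png

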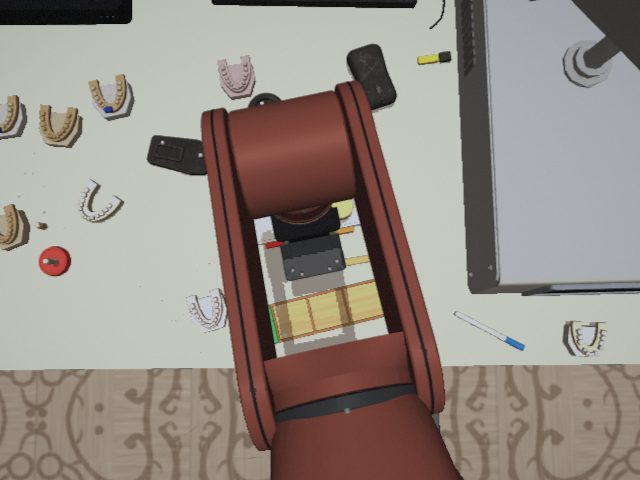

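The arm hides the placed jar (about 400,293), so I'll check it later from the wrist. On to the bottle.

```bash
python3 -m pendant '[[0,0.5,0,0],[0,0.5,3,0],[0,0.5,6.5,0],[0,0.5,9.5,0],[0,0.5,10.4,0],[0,0.5,10.4,0]]'
python3 -c "
from h import *
at('s',.03,.054)"
```

```text
time_s: 9.93
ee_pos: [0.6369, 0.2089, 0.0566]
ee_rot: [-1.999, -2.423, 0.0]
contact_force: [-0.1, 0.1, 0.8]
gripper_width: 1.003
finger_force: 0.0
shift [-0.07 -0.14  0.26] twist -0.0 tool z [-0. -0. -1.] yaw 0.1915
```

```bash
python3 -m pendant '[[0,-0.1,0.2,0],[0,-0.1,0.2,0],[0,-0.1,0.2,0],[0,-0.1,0.2,0],[0,-0.1,0.2,0],[0,-0.1,0.2,0],[0,-0.1,0.2,0],[0,-0.1,0.2,0]]' 2.5
python3 -c "
from h import *
at('b',-.03,.06)"
```

```text
time_s: 10.92
ee_pos: [0.636, 0.209, 0.0546]
ee_rot: [1.998, 2.424, 0.0]
contact_force: [-0.1, -0.2, 0.5]
gripper_width: 0.436
finger_force: 29.9
shift [ -6.7  -15.95  -0.55] twist -0.039 tool z [ 0.  0. -1.] yaw 0.192
```

```bash
python3 -m pendant '[[0,0,-3,0],[0,0,-7,0],[0,-2,-9,0],[-2,-6,-9,-0.02],[-4,-10,-9,-0.04],[-6,-14,-9,-0.04],[-6.7,-16,-9,-0.04],[-6.7,-16,-9,-0.04]]'
python3 -c "
from h import *
at('b',-.03,.056)"
```

```text
time_s: 11.92
ee_pos: [0.4906, 0.1122, 0.1443]
ee_rot: [-1.95, -2.462, 0.001]
contact_force: [0.9, 0.7, -1.8]
gripper_width: 0.434
finger_force: 29.9
shift [0.02 0.17 8.83] twist -0.0 tool z [-0.001 -0.    -1.   ] yaw 0.231
```

```bash
python3 -m pendant '[[0,0.1,3,0],[0,0.1,6,0],[0,0.1,8,0],[0,0.1,8.6,0],[0,0.1,8.8,0],[0,0.1,8.8,0]]'
python3 -c "
from h import *
at('b',-.03,.055)"
```

```text
time_s: 12.68
ee_pos: [0.4935, 0.1131, 0.0573]
ee_rot: [1.949, 2.463, 0.002]
contact_force: [0.8, 0.2, -0.4]
gripper_width: 0.432
finger_force: 29.9
shift [-0.   -0.14  0.23] twist 0.001 tool z [ 0.001  0.    -1.   ] yaw 0.2321
```

```bash
python3 -m pendant '[[0,-0.1,0.1,0],[0,-0.1,0.2,0],[0,-0.1,0.2,0],[0,-0.1,0.2,0]]'
python3 -m pendant '[[0,0,0,0],[0,0,0,0],[0,0,0,0],[0,0,0,0],[0,0,-3,0],[0,0,-7,0],[0,0,-11,0],[0,0,-11,0]]' 8.7
python3 -c "
from h import *
at('s',-.03,.041)
r=wrist(); cv2.imwrite('pics/w4.png',r['color'][:,:,::-1])"
```

```text
time_s: 13.18
ee_pos: [0.4917, 0.1127, 0.0547]
ee_rot: [1.949, 2.464, 0.0]
contact_force: [0.1, 0.4, -1.1]
gripper_width: 0.437
finger_force: 29.9
time_s: 14.18
ee_pos: [0.4944, 0.1129, 0.1685]
ee_rot: [1.946, 2.459, 0.008]
contact_force: [0.8, 0.1, -0.2]
gripper_width: 0.996
finger_force: 0.0
shift [ 0.02 15.6  12.87] twist 0.04 tool z [ 0.008  0.001 -1.   ] yaw 0.2321
```

View pics/w4.png

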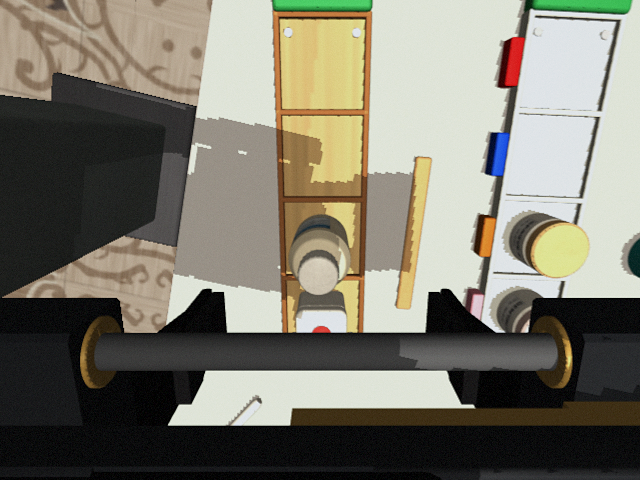

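The bottle (320,255) and square jar (320,325) stand upright inside their places. Next is the ochre jar, seen at (555,245).

```bash
python3 -m pendant '[[0,5,0,0],[0,10,0,0.02],[0,14,0,0.04],[0,15.6,0,0.04],[0,15.6,0,0.04],[0,15.6,0,0.04]]'
python3 -c "
from h import *
at('s',-.03,.041)"
```

```text
time_s: 14.98
ee_pos: [0.6421, 0.1484, 0.163]
ee_rot: [-1.997, -2.423, 0.003]
contact_force: [0.3, -0.4, -0.9]
gripper_width: 1.003
finger_force: 0.0
shift [-0.03  0.54 12.19] twist 0.0 tool z [-0.003 -0.    -1.   ] yaw 0.1921
```

```bash
python3 -m pendant '[[0,0.4,1,0],[0,0.4,5,0],[0,0.4,9,0],[0,0.4,11,0],[0,0.4,12,0],[0,0.4,12.1,0],[0,0.4,12.1,0]]'
python3 -c "
from h import *
at('s',-.03,.041)"
```

```text
time_s: 15.85
ee_pos: [0.6487, 0.1495, 0.0452]
ee_rot: [1.997, 2.423, 0.003]
contact_force: [0.4, -0.0, 0.4]
gripper_width: 1.0
finger_force: 0.0
shift [-0.01 -0.16  0.42] twist 0.0 tool z [ 0.003  0.    -1.   ] yaw 0.192
```

```bash
python3 -m pendant '[[0,-0.1,0.2,0],[0,-0.1,0.2,0],[0,-0.1,0.2,0]]'
python3 -m pendant '[[0,0,0,0],[0,0,0,0],[0,0,0,0],[0,0,0,0],[0,0,0,0],[0,0,0,0],[0,0,0,0]]' 2.5
python3 -c "
from h import *
at('b',.03,.06)"
```

```text
time_s: 16.23
ee_pos: [0.6466, 0.1492, 0.0418]
ee_rot: [1.998, 2.424, 0.0]
contact_force: [-0.3, 0.1, 0.2]
gripper_width: 1.0
finger_force: 0.0
time_s: 17.1
ee_pos: [0.6465, 0.1492, 0.0415]
ee_rot: [1.998, 2.424, 0.0]
contact_force: [0.4, -0.2, -1.1]
gripper_width: 0.439
finger_force: 30.0
shift [  5.37 -16.08  -1.85] twist -0.039 tool z [ 0.  0. -1.] yaw 0.192
```

```bash
python3 -m pendant '[[0,0,-4,0],[0,0,-9,0],[3,-2,-11,0],[5,-6,-11,-0.02],[5.4,-10,-11,-0.04],[5.4,-14,-11,-0.04],[5.4,-16.1,-11,-0.04],[5.4,-16.1,-11,-0.04]]'
python3 -m pendant '[[0,0.1,0,0],[0,0.1,4,0],[0,0.1,8,0],[0,0.1,10,0],[0,0.1,10.7,0],[0,0.1,10.9,0],[0,0.1,10.9,0],[0,0.1,10.9,0]]'
python3 -c "
from h import *
at('b',.03,.042)"
```

```text
time_s: 18.1
ee_pos: [0.4769, 0.1714, 0.1514]
ee_rot: [-1.949, -2.464, 0.001]
contact_force: [0.6, 0.4, -0.9]
gripper_width: 0.436
finger_force: 30.0
time_s: 19.1
ee_pos: [0.48, 0.1719, 0.0436]
ee_rot: [1.949, 2.463, 0.002]
contact_force: [-0.8, -0.0, -0.4]
gripper_width: 0.436
finger_force: 30.0
shift [-0.03 -0.17  0.16] twist 0.001 tool z [ 0.002  0.    -1.   ] yaw 0.232
```

```bash
python3 -m pendant '[[0,-0.1,0.1,0],[0,-0.1,0.1,0],[0,-0.1,0.1,0]]'
python3 -m pendant '[[0,0,0,0],[0,0,0,0],[0,0,0,0],[0,0,0,0],[0,0,-3,0],[0,0,-8,0],[0,0,-12,0],[0,0,-12,0]]' 8.7
python3 -c "
from h import *
at('s',-.09,.041)"
```

```text
time_s: 19.48
ee_pos: [0.4781, 0.1714, 0.0417]
ee_rot: [1.949, 2.464, 0.0]
contact_force: [-0.5, -0.4, -1.4]
gripper_width: 0.439
finger_force: 30.0
time_s: 20.48
ee_pos: [0.4809, 0.172, 0.1657]
ee_rot: [1.946, 2.46, 0.009]
contact_force: [-0.4, -0.1, -0.1]
gripper_width: 0.996
finger_force: 0.0
shift [-12.05  15.31  12.59] twist 0.04 tool z [ 0.008  0.002 -1.   ] yaw 0.2321
```

```bash
python3 -m pendant '[[-2,5,0,0],[-6,10,0,0.02],[-10,14,0,0.04],[-12,15.6,0,0.04],[-12,15.6,0,0.04],[-12,15.6,0,0.04]]'
python3 -c "
from h import *
at('s',-.09,.044)"
```

```text
time_s: 21.22
ee_pos: [0.6562, 0.091, 0.16]
ee_rot: [-1.997, -2.422, 0.002]
contact_force: [-0.4, -0.3, -0.3]
gripper_width: 1.001
finger_force: 0.0
shift [-0.14  0.25 11.6 ] twist 0.0 tool z [-0.003  0.    -1.   ] yaw 0.1921
```

```bash
python3 -m pendant '[[-0.1,0.1,1,0],[-0.1,0.1,5,0],[-0.1,0.1,9,0],[-0.1,0.1,11,0],[-0.1,0.1,11.6,0],[-0.1,0.1,11.6,0],[-0.1,0.1,11.6,0],[-0.1,0.1,11.6,0]]'
python3 -c "
from h import *
at('s',-.09,.044)
r=wrist(); cv2.imwrite('pics/w5.png',r['color'][:,:,::-1])"
```

```text
time_s: 22.22
ee_pos: [0.6597, 0.0897, 0.0471]
ee_rot: [1.997, 2.423, 0.002]
contact_force: [0.0, -0.4, 0.4]
gripper_width: 0.995
finger_force: 0.0
shift [ 0.06 -0.1   0.31] twist -0.0 tool z [ 0.002  0.    -1.   ] yaw 0.192
```

View pics/w5.png

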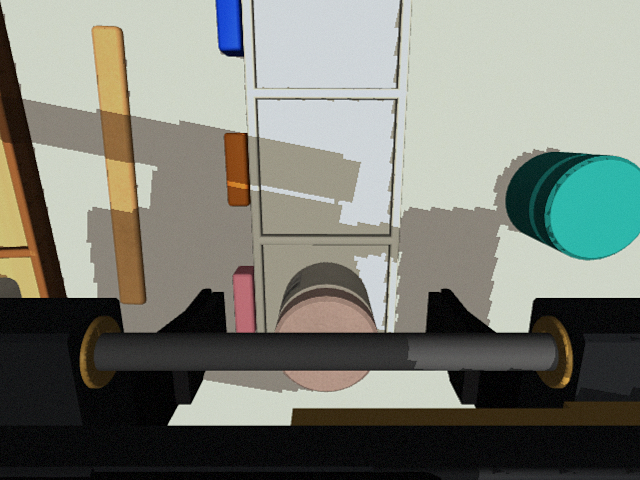

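The pink-lidded jar (326,340) is centred between the fingers, with its pink tag beside it (243,300). I'll grip it now.

```bash
python3 -m pendant '[[0,-0.1,0.2,0],[0,-0.1,0.2,0],[0,-0.1,0.2,0],[0,-0.1,0.2,0],[0,-0.1,0.2,0],[0,-0.1,0.2,0],[0,-0.1,0.2,0],[0,-0.1,0.2,0]]' 2.5
python3 -c "
from h import *
at('b',.09,.06)"
```

```text
time_s: 23.28
ee_pos: [0.6578, 0.0896, 0.0436]
ee_rot: [1.998, 2.424, 0.0]
contact_force: [0.2, 0.2, -0.5]
gripper_width: 0.435
finger_force: 30.0
shift [ 17.43 -16.28  -1.65] twist -0.039 tool z [ 0.  0. -1.] yaw 0.192
```

```bash
python3 -m pendant '[[0,0,-4,0],[0,0,-9,0],[4,0,-11,0],[9,-3,-11,-0.02],[14,-7,-11,-0.04],[17,-11.5,-11,-0.04],[17.4,-16.2,-11,-0.04],[17.4,-16.3,-11,-0.04]]'
python3 -c "
from h import *
at('b',.09,.0445)"
```

```text
time_s: 24.28
ee_pos: [0.4604, 0.2292, 0.1522]
ee_rot: [-1.945, -2.464, 0.005]
contact_force: [-0.1, 0.7, -1.1]
gripper_width: 0.434
finger_force: 30.0
shift [-0.06  0.47 10.77] twist 0.003 tool z [-0.004 -0.001 -1.   ] yaw 0.2342
```

```bash
python3 -m pendant '[[0,0.1,1,0],[0,0.1,5,0],[0,0.1,9,0],[0,0.1,10.4,0],[0,0.1,10.7,0],[0,0.1,10.8,0],[0,0.1,10.8,0],[0,0.1,10.8,0]]'
python3 -c "
from h import *
at('b',.09,.044)"
```

```text
time_s: 25.28
ee_pos: [0.4663, 0.2297, 0.0466]
ee_rot: [1.949, 2.463, 0.003]
contact_force: [0.1, -0.6, -0.7]
gripper_width: 0.433
finger_force: 30.0
shift [ 0.02 -0.16  0.26] twist 0.001 tool z [ 0.002  0.001 -1.   ] yaw 0.2321
```

```bash
python3 -m pendant '[[0,-0.1,0.1,0],[0,-0.1,0.2,0],[0,-0.1,0.2,0],[0,-0.1,0.2,0]]'
python3 -m pendant '[[0,0,0,0],[0,0,0,0],[0,0,0,0],[0,0,0,0],[0,0,-3,0],[0,0,-8,0],[0,0,-14,0],[0,0,-18,0]]' 8.7
python3 -c "
from h import *
to(.46,.03,.34,.231)"
```

```text
time_s: 25.78
ee_pos: [0.4645, 0.2293, 0.0436]
ee_rot: [-1.949, -2.464, 0.0]
contact_force: [-0.9, 0.1, -0.0]
gripper_width: 0.431
finger_force: 30.0
time_s: 26.78
ee_pos: [0.4653, 0.2295, 0.2268]
ee_rot: [1.948, 2.462, 0.005]
contact_force: [0.8, 0.8, -0.6]
gripper_width: 1.002
finger_force: 0.0
shift [-19.29  -5.07 -11.34] twist 0.001 tool z [ 0.003  0.001 -1.   ] yaw 0.232
```

Moving back for an overview check of all four.

```bash
python3 -m pendant '[[-5,-1,-4,0],[-10,-3,-8,0],[-15,-5,-11,0],[-19,-5,-11,0],[-19,-5,-11,0],[-19,-5,-11,0]]'
python3 -c "
from h import *
r=wrist(); cv2.imwrite('pics/w6.png',r['color'][:,:,::-1]); cv2.imwrite('pics/s6.png',env.read_camera('scene')['color'][:,:,::-1])"
```

```text
time_s: 27.52
ee_pos: [0.4593, 0.0331, 0.3332]
ee_rot: [-1.95, -2.462, -0.0]
contact_force: [-1.0, 0.4, -0.9]
gripper_width: 1.002
finger_force: 0.0
```

View pics/w6.png

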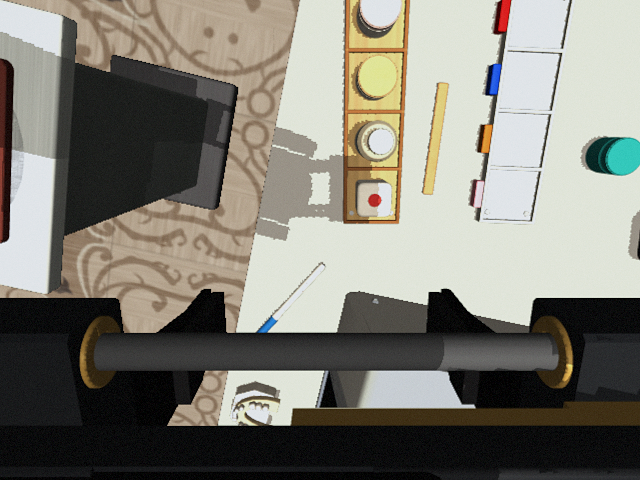

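View pics/s6.png

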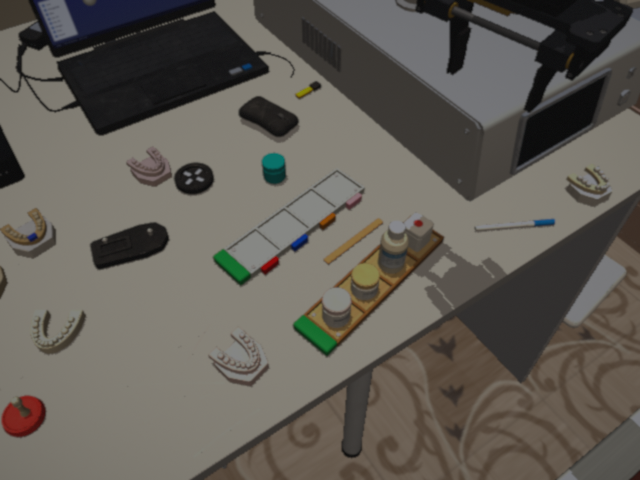

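Both views show all four upright, one per place. From the green end they are pink (wrist 380,10), ochre (377,77), bottle (376,138) and square (374,198). The gripper is clear and the turquoise jar hasn't moved.

```bash
python3 -c "
from station import env
print(env.close_job())"
```

```text
the job is handed in; nothing more can be done
None
```

The three jars and the bottle stand upright in the beech rack in reverse order (pink, ochre, bottle, square from the green end), and the job was handed in at about 28 s.

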